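Shut and latch the gate of the sample carrier

ROBOT

A 6-joint arm with a two-finger parallel gripper is mounted at the origin on a cart in front of the work surface, level with it; the furniture and walls round the work are solid. World frame = base frame: x ahead of the robot, y to its left, z up, the work surface at z = 0. Lengths are in mm, angles in rad, forces in N, time in s.
With the tool pointing down it reaches from about 400 to 925 mm from the base axis. Payload 12.5 kg.
Tool frame: the origin (TCP) lies at the very end of the fingers, on their centre line; the grasp point (between the pads) lies env.hold_point_z behind it (env.hold_point_z is the distance from the TCP to the grasp point, in mm); y points along the fingers, z is the direction in which the jaws open and shut, and the axes are right-handed (so a half turn about y gives the same grasp; the last joint's range is limited). The gripper opens to 95 mm and grips with 3 to 60 N. Pads are 20 mm wide; open, the fingers measure 119 mm over their backs; the gripper's body (75 mm by 180 mm) begins 59 mm behind the grasp point.
Start: joints at [-1.275, 0.491, 1.559, -0, 1.092, -0.106], TCP at [244.446, -575.233, 214.661] pointing down, gripper open.
Joint ranges: [-3.1, 3.1], [-0.84, 2.19], [0.05, 2.79], [-1.13, 4.28], [0.06, 2.93], [-2.69, 2.69]. Speed limits (rad/s): [2.22, 2.22, 2.79, 3.14, 3.14, 3.14].

INTERFACE

Orientations are given as [roll, pitch, yaw] about the fixed x, y, z axes, in that order (R = Rz(yaw) Ry(pitch) Rx(roll)).
In Python, from cell import env gives the robot as it stands.
- The arm moves only by the shell command python3 -m inch 'ROWS'. ROWS is JSON, one flat list of numbers, 7 for each row, row after row: the shift along the tool's x, y, z in m, then the turn, a rotation vector about the tool's x, y, z in degrees, then the closure, from -1 (fully open) to 1 (shut). In form: [tx, ty, tz, ax, ay, az, hand, tx, ty, tz, ax, ay, az, hand, ...]. A call has 1 to 10 rows; each row shifts and turns the commanded pose from where the row before left it, along the tool's axes as they then stand; what a row does not reach is not made up. A row lasts 1/10 s, in which the tool goes at most 50 mm and 8.59 degrees, less where a joint would pass 70% of its speed; a pose out of reach is approached as far as the arm can. A call is refused whole if a number of a shift passes 0.05 or a number of a turn 8.59, either way. A call with a gripper value outside its range is refused whole. The fingers move at their own pace and stop on an object; the grip force is fixed at half the most. Time passes only in rows, so rows that do not move let the fingers close. It gives the time, the measured TCP pose, the force and the opening at its end, in the units of the state.
- env.state(): the state, without advancing time (a new reading comes with each control period).
- env.read_camera(name): name is "scene" or "top" or "wrist"; returns a dict with "pixels" (480x640x3 uint8, blue, green, red), "depth" (480x640 float32, mm along the optical axis (not along the pixel's ray), 0 where there is no reading), "mtx" (3x3 intrinsics, pixels), "R" (3x3) and "t" (3): a world point X has camera coordinates R X + t. Camera axes: x right, y down, z forward; pixel columns grow to the right and rows downward; lengths in mm; the calibration is good to about 2 mm. A picture is of the moment at which its call begins.
- env.job_done(): hands the job in, once; it reports no verdict.
The state is a dict: "t": time; "joints": joint angles; "qvel": joint speeds; "tau": joint torques, N m; "eef_pos": TCP position; "tcp_rot": TCP orientation; "ft_force": force on the tool from outside, world axes, zero at the start; "moment": the same for the moment, N m; "opening": opening from 0.0 (shut) to 1.0 (fully open).
Only numpy, scipy, OpenCV 4.12 (cv2) and the standard library are available. Lean on these libraries where they do the work, as an engineer would, in place of code of your own. Each camera call takes 0.05 s, during which the arm holds its last target.

TASK

The front gate of the metal sample carrier stands open. Lift the gate's pivoting latch bar by its upright tab, swing the gate fully shut so that the bar passes over the striker, and let the bar drop down into the catch so that it holds the gate. Do not tip over the jars in the carrier.

Things in the scene. Friction and masses are not known exactly. Their poses are not given: they have to be found in the camera images.
- carrier: Open-topped white-painted sheet-metal sample carrier, 170 (x) by 260 (y) mm, walls 68 and front corner posts 80 mm high, fixed to the table. Origin: centre of its underside. Its -x side is the gated front, z is up. The gate's upright hinge is at the front +y corner; the catch is on the front -y corner post.
- gate (a joint): Gate angle about its upright hinge, rad. 0 = fully shut (across the carrier's front, against its stop); grows as the free end swings out to the carrier's -x (clockwise seen from above), to 1.1. An open grille reaching 214 mm from the hinge, 8 mm thick, 12 to 75 mm above the table, 0.4 kg; light friction (0.03 N m) keeps it where it is left.
- gate_hinge (a point): Point on the gate's upright hinge axis, 66 mm above the table; in the carrier frame at (-80, 110, 66) mm. Its axes turn with the gate: its -y points from the hinge along the gate to the free end, its -x is the gate's outward normal (at angle 0 they are the carrier's axes).
- latch_bar (a joint): Angle of the latch bar about its pivot bolt, rad. 0 = level, where it rests on a stop by its own weight (80 g); grows as the free end is lifted, to 0.7. It clears the striker from about 0.1 rad; 0.2 to 0.4 is comfortable. Released, it falls back to 0.
- bar_pivot (a point): Pivot bolt of the latch bar, on the outer face of the gate; in the gate_hinge frame at (-17, -75, 0) mm. The bar swings in a vertical plane along the gate, about the gate's normal (x). The point's axes turn with the bar.
- lift_tab (a point): Grasp point on the upright grey tab of the latch bar: a plate 10 mm thick (along x, the gate's normal), 30 mm wide, rising 56 mm above the bar. Bar level: tab top 129 mm, this point 112 mm above the table; the gate's top rail (75 mm high) begins 13 mm to the inner side. In the bar_pivot frame it is at (0, -75, 46) mm. Axes turn with gate and bar. One grasp can lift the bar and swing the gate.
- bar_tip (a point): Near the free end of the latch bar (bar 182 mm long, 14 mm high, 8 mm thick), 157 mm from the pivot, at mid-height of the bar; the part that drops behind the striker.
- catch_slot (a point): Where bar_tip lies when home: in the catch slot, fixed on the carrier at (-97, -122, 66) mm. The striker is a square-faced upright steel plate, 6 mm thick in x, 16 mm wide in y, top at z = 74 mm, with a 21 mm slot between it and the post behind (+x). A bar not raised hits its front face at a gate angle of about 0.08 rad and goes no further.
- jar_a: Loose reagent jar with a screw cap, 43 mm in diameter, 72 mm high, standing in the carrier behind the gate. Origin: centre of its underside; z up along the jar.
- jar_b: A second jar of the same size, standing in the carrier.
Not all that is in view belongs to the job. What is shaped like the jar_b but blue or red is not meant.

How it is judged (in metres and radians):
On the way:
1. the latch bar is raised above the striker while the gate is still open (value of joint latch_bar above 0.07 rad and value of joint gate above 0.055 rad), for 0.05 s.
At the end, for the whole second after the job is handed in: The gate is shut (within 0.045 rad), the latch bar lies down level (within 0.05 rad) with its end in the catch slot behind the striker (within 16 mm of the slot's middle), and both jars stand upright (value of joint gate below 0.045 rad and value of joint latch_bar below 0.05 rad and distance between bar_tip and catch_slot below 0.016 m and angle between each of jar_a, jar_b's own z axis and vertical below 0.35 rad); the robot touches nothing.
It fails at once if a jar in the carrier is tipped over (angle between any of jar_a, jar_b's own z axis and vertical above 0.6 rad).
It also fails if it takes over 38 s, if anything falls off the work surface, if the arm or the gripper's body presses on something with over 40 N, if the wrist force passes 120 N, or if a joint passes its speed limit or range.

## Working session

There is one attempt and no reset: what is moved stays moved. The work goes in short steps, Python scripts to look and compute and a shell command to move; the robot and the scene stay as the last step left them, time stands still between calls to the robot, and variables do not carry over. Pictures are saved under pics/ and viewed, and the job is handed in when it is done.

```bash
ls; mkdir -p pics; python3 - <<'E'
from cell import env
import cv2
print(env.state()); print(env.hold_point_z)
for n in ("scene","top"):
    c=env.read_camera(n); cv2.imwrite(f"pics/{n}0.png",c["pixels"]); print(n,c["mtx"].tolist(),c["R"].tolist(),c["t"].tolist())
    import numpy as np; np.savez(f"{n}0.npz",**c)
E
```

```text
pics
{'t': 0.0, 'joints': array([-1.27460900e+00,  4.91545121e-01,  1.55946525e+00,  5.70213090e-06,
        1.09167753e+00, -1.05646176e-01]), 'qvel': array([3.55468237e-05, 1.48470250e-03, 1.38693295e-03, 1.84543579e-04,
       5.70237080e-04, 4.24884619e-04]), 'tau': array([-4.42882301e-03, -6.12650156e+01, -2.58178657e+01,  6.90731546e-02,
        4.82100318e-02, -6.52567860e-05]), 'eef_pos': array([ 244.36497404, -574.9812263 ,  214.06527411]), 'tcp_rot': array([-1.57188493e+00,  1.20522346e-04, -2.73976185e+00]), 'ft_force': array([-0.54583445, -0.14088491,  0.20006467]), 'moment': array([ 0.00704   , -0.00309716,  0.00742071]), 'opening': 0.9985842596120704}
18.8
scene [[447.4586315346746, 0.0, 318.99043235850314], [0.0, 447.4586315346746, 246.76466135427177], [0.0, 0.0, 1.0]] [[-0.8562238330173841, -0.5160550742562582, 0.023830822633443795], [-0.24799634288747965, 0.37012601790066946, -0.8952678620320449], [0.4531871155355749, -0.7724596372674501, -0.4448904888904509]] [533.2694288911524, 252.9549507535363, 584.3753944662989]
top [[455.9186651317126, 0.0, 322.5206863777698], [0.0, 455.9186651317126, 235.53101013217565], [0.0, 0.0, 1.0]] [[-0.022301508704906534, -0.9996605987265474, 0.013465885160854191], [-0.9976222901124722, 0.02137344419205007, -0.06552054757185446], [0.0652104974695892, -0.014895074254586884, -0.9977603558884862]] [-0.6971499335393766, 648.1046671700888, 893.24788473335]
```

View pics/scene0.png

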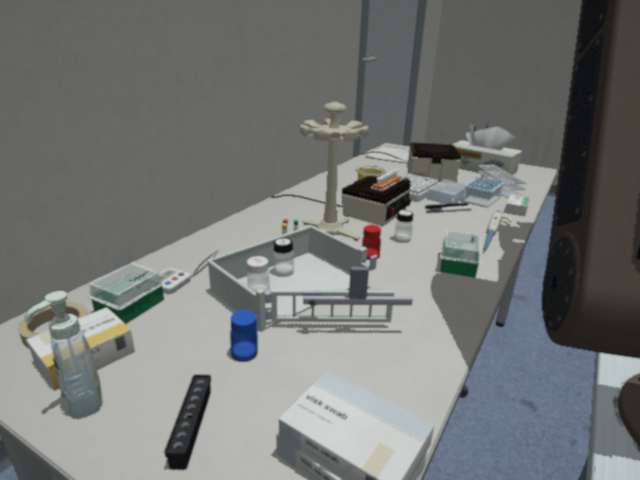

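View pics/top0.png

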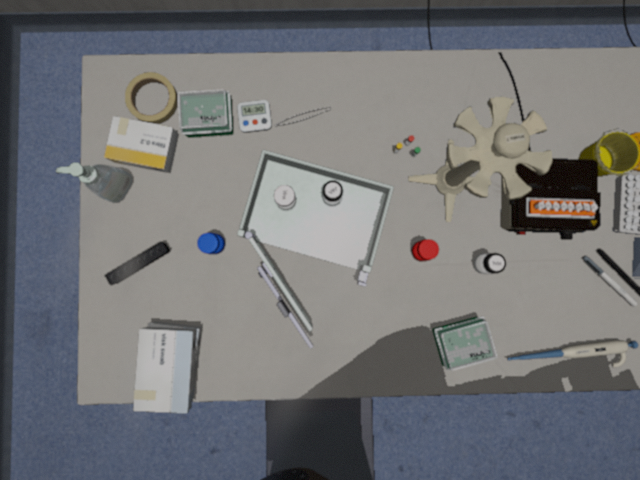

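The top view shows the carrier with its hinge corner at about (246,235), its catch post at (363,272), and the gate and bar running to about (311,335). The tab looks like the dark block at (283,308) in top and (359,282) in scene. I'll crop closer.

```bash
python3 - <<'E'
import numpy as np,cv2
a=np.load("top0.npz")["pixels"];b=np.load("scene0.npz")["pixels"]
A=cv2.resize(a[140:350,225:405],None,fx=3,fy=3,interpolation=cv2.INTER_CUBIC)[:600]
B=cv2.resize(b[220:340,200:420],None,fx=3.6,fy=3.6,interpolation=cv2.INTER_CUBIC)
cv2.imwrite("pics/ta.png",cv2.resize(a[220:350,230:400],None,fx=4.5,fy=4.5,interpolation=cv2.INTER_CUBIC));cv2.imwrite("pics/sb.png",B)
E
```

```text
(no output)
```

View pics/ta.png

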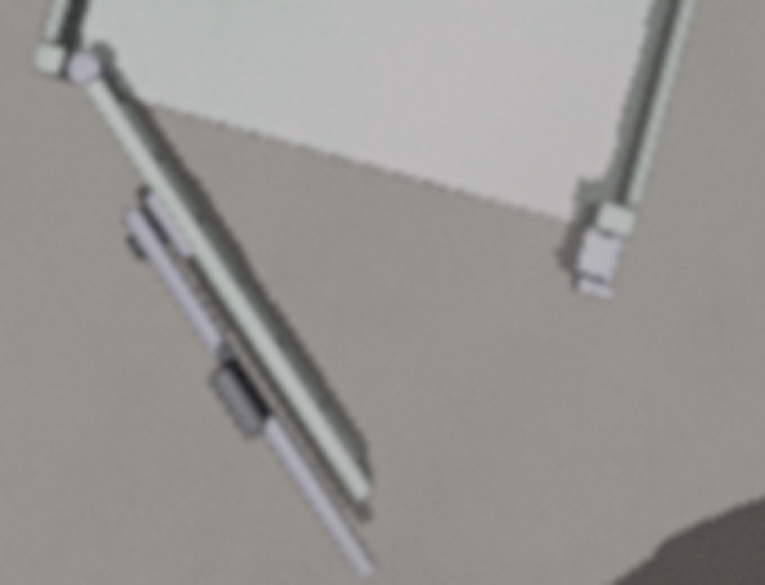

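View pics/sb.png

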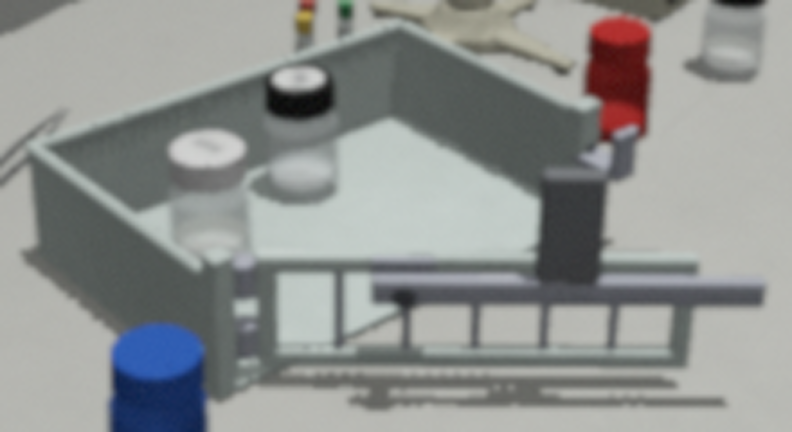

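```bash
cat > h.py <<'E'
import numpy as np
def ray(c,u,v,z):
    K,R,t=c["mtx"],c["R"],c["t"]
    d=R.T@np.linalg.solve(K,[u,v,1.]); o=-R.T@t
    return o+d*(z-o[2])/d[2]
def pts(c,s=1,r=(0,480,0,640)):
    d=c["depth"][r[0]:r[1],r[2]:r[3]]; v,u=np.mgrid[r[0]:r[1],r[2]:r[3]]
    m=d>0
    P=np.stack([u[m],v[m],np.ones(m.sum())])
    X=np.linalg.solve(c["mtx"],P)*d[m]
    return (c["R"].T@(X-np.array(c["t"])[:,None])).T, np.stack([u[m],v[m]],1)
E
python3 - <<'E'
from h import *
c=np.load("top0.npz")
f=lambda x,y:(230+(x+.5)/4.5-.5,220+(y+.5)/4.5-.5)
P={}
for n,x,y,z in [("hinge",84,68,80),("gend",365,492,75),("post-",617,220,80),("post+",50,60,80),("bar1",370,572,73),("bar0",130,215,73),("tabc",238,410,129)]:
    P[n]=ray(c,*f(x,y),z); print(n,P[n].round(1))
for a,b in [("hinge","gend"),("post+","post-"),("bar0","bar1")]:
    d=P[b]-P[a]; print(a,b,np.hypot(*d[:2]),np.arctan2(d[1],d[0]))
for nm,r in [("top0",(290,330,265,305)),("scene0",(255,310,345,375))]:
    c=np.load(nm+".npz");p,uv=pts(c,r=r)
    m=(p[:,2]>90)&(p[:,2]<150); q=p[m]; print(nm,m.sum(),q.mean(0),q.min(0),q.max(0))
    m=(p[:,2]>122)&(p[:,2]<150); q=p[m]; print(nm,m.sum(),q.mean(0),q.min(0),q.max(0))
E
```

```text
hinge [648.6 125.   80. ]
gend [470.6  11.8  75. ]
post- [580.5 -95.3  80. ]
post+ [652.2 139.1  80. ]
bar1 [437.6  10.4  73. ]
bar0 [587.1 107.6  73. ]
tabc [510.7  59.6 129. ]
hinge gend 210.92554317775654 -2.5750222649113073
post+ post- 245.06961677418118 -1.8676478463364574
bar0 bar1 178.33610326625367 -2.565455435826097
top0 127 [514.67592306  59.33307937 123.53174874] [501.16014425  49.45986362  91.50507946] [527.36975323  70.8475764  132.67400446]
top0 99 [513.83022509  59.85069151 128.28857387] [501.16014425  50.2214957  122.13882283] [527.35409708  70.8475764  132.67400446]
scene0 428 [513.88310734  64.43838812 111.46335765] [500.43279334  51.95506766  90.01099607] [529.0242336   73.37145118 129.79421279]
scene0 109 [514.47969142  63.45659027 126.4920032 ] [501.67785818  51.95506766 122.03024732] [528.58320485  72.24043026 129.79421279]
```

The lift candidates are the dark-grey upright tab on the bar at top (283,310) / scene (359,282), the purple-grey striker and post at top (363,275), and the hinge knuckle at top (248,235). The crops confirm the first: a dark plate rising from the bar, outside the gate rail. The geometry gives gate yaw ≈ -1.0, carrier yaw ≈ -0.30 (so gate angle ≈ 0.70 rad), and the tab at about (513.5, 59.5).

```bash
cat >> h.py <<'E'
from scipy.spatial.transform import Rotation as Ro
H=np.array([648.6,125.0,66.]); YC=-0.297
def target(g,b,off=0.0,up=0.0,H=H,lift=18.8):
    """TCP pose for tab grasp with gate g, bar b"""
    Rg=Ro.from_euler('z',YC-g); Rb=Rg*Ro.from_euler('x',-b)   # free end (-y) up => rotate about -x
    pv=H+Rg.apply([-17,-75,0]); tab=pv+Rb.apply([0,-75,46])
    # tool: y down(bar -z), z = gate +x , x=y×z
    M=np.stack([np.cross([0,0,-1],[1,0,0]),[0,0,-1],[1,0,0]],1).astype(float)
    Rt=Rb*Ro.from_matrix(M)
    return tab+Rt.apply([0,lift,0])+np.array([0,0,up]),Rt
def pose(s):
    return np.array(s["eef_pos"]),Ro.from_euler('xyz',s["tcp_rot"])
def delta(p,R,p2,R2):
    return R.inv().apply(np.array(p2)-p)/1000,(R.inv()*R2).as_rotvec(degrees=True)
def chain(P,n0=None):
    for (a,A),(b,B) in zip(P[:-1],P[1:]):
        t,r=delta(a,A,b,B); print(t.round(4),r.round(2))
E
python3 - <<'E'
from h import *
from cell import env
s=env.state();p,R=pose(s);print(s["t"],p)
chain([(p,R),(p,target(.703,0)[1]),(target(.703,0,up=100)),target(.703,0)])
print(target(.703,0)[0],target(0,0)[0])
E
```

```text
0.1 [ 244.37329281 -575.00985168  214.13734356]
[0. 0. 0.] [ 0.05 -9.69 -0.01]
[-0.5684  0.0209 -0.3876] [0. 0. 0.]
[0.  0.1 0. ] [0. 0. 0.]
[513.19421308  58.25966086  93.2       ] [588.44635051 -13.45771359  93.2       ]
```

```bash
python3 -m inch '[0,0,0,0,-4.85,0,-1, 0,0,0,0,-4.85,0,-1, -0.0284,0,-0.0194,0,0,0,-1, -0.0284,0,-0.0194,0,0,0,-1, -0.0284,0,-0.0194,0,0,0,-1, -0.0284,0,-0.0194,0,0,0,-1, -0.0284,0,-0.0194,0,0,0,-1, -0.0284,0,-0.0194,0,0,0,-1, -0.0284,0,-0.0194,0,0,0,-1, -0.0284,0,-0.0194,0,0,0,-1]'
python3 -m inch '[-0.0284,0,-0.0194,0,0,0,-1, -0.0284,0,-0.0194,0,0,0,-1, -0.0284,0,-0.0194,0,0,0,-1, -0.0284,0,-0.0194,0,0,0,-1, -0.0284,0,-0.0194,0,0,0,-1, -0.0284,0,-0.0194,0,0,0,-1, -0.0284,0,-0.0194,0,0,0,-1, -0.0284,0,-0.0194,0,0,0,-1, -0.0284,0,-0.0194,0,0,0,-1, 0,0,0,0,0,0,-1]'
python3 - <<'E'
from h import *
from cell import env
s=env.state();p,R=pose(s);print(s["t"],p,s["joints"])
chain([(p,R),(target(.703,0,up=100)),target(.703,0)])
E
```

```text
t: 1.1
eef_pos: [351.9, -320.4, 214.5]
tcp_rot: [-1.571, -0.0, -2.571]
ft_force: [1.1, -0.7, 0.2]
opening: 0.998
t: 2.1
eef_pos: [473.1, -34.1, 214.4]
tcp_rot: [-1.571, 0.0, -2.567]
ft_force: [-0.8, 0.1, -0.4]
opening: 1.004
2.1 [473.14738457 -34.0832737  214.44938792] [-2.11486919e-01  2.77934118e-01  1.91539253e+00  4.36135597e-04
  9.48293175e-01  7.84794861e-01]
[-0.0838  0.0213 -0.0558] [ 0.02  0.2  -0.01]
[0.  0.1 0. ] [0. 0. 0.]
```

```bash
python3 -m inch '[-0.028,0.007,-0.0186,0,0,0,-1, -0.028,0.007,-0.0186,0,0.2,0,-1, -0.0278,0.007,-0.0186,0,0,0,-1, 0,0,0,0,0,0,-1]'
python3 - <<'E'
from h import *
from cell import env
import cv2
s=env.state();p,R=pose(s);print(s["t"],p)
c=env.read_camera("wrist");cv2.imwrite("pics/w1.png",c["pixels"]);np.savez("w1.npz",**c)
c=env.read_camera("scene");cv2.imwrite("pics/s1.png",c["pixels"])
E
```

```text
t: 2.5
eef_pos: [513.3, 57.3, 192.5]
tcp_rot: [-1.572, -0.001, -2.572]
ft_force: [-0.5, 0.5, -0.1]
opening: 1.001
2.5 [513.25187626  57.30413698 192.52979625]
```

View pics/w1.png

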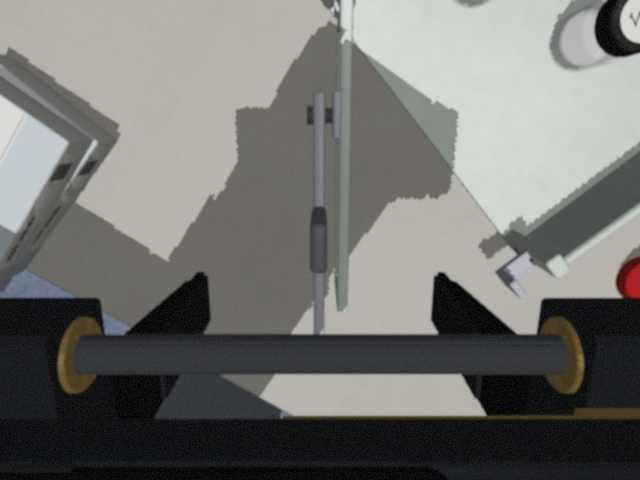

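View pics/s1.png

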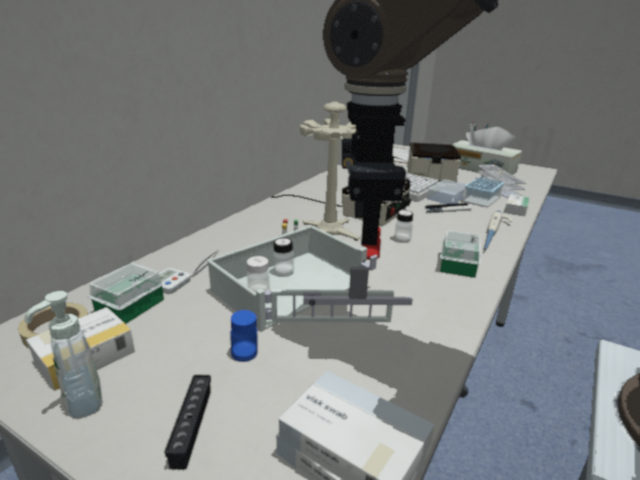

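The wrist view has the tab at about (318,240), vertical and midway between the fingers (columns 207 and 435), so yaw and lateral alignment look right. I'll check its position along the bar with depth.

```bash
python3 - <<'E'
from h import *
c=np.load("w1.npz");p,uv=pts(c,r=(195,285,300,340))
m=(p[:,2]>122)&(p[:,2]<140)
print(m.sum(),p[m].mean(0),uv[m].min(0),uv[m].max(0),p[m][:,2].mean())
a=uv[m].min(0);b=uv[m].max(0)
print(ray(c,(a[0]+b[0])/2,(a[1]+b[1])/2,129))
e=p[m]; n=np.array([np.cos(-1),np.sin(-1)]); al=np.array([np.cos(-1-np.pi/2),np.sin(-1-np.pi/2)])
print("normal ext",np.ptp(e[:,:2]@n),"along",np.ptp(e[:,:2]@al), "mid",(e[:,:2]@n).mean(),(e[:,:2]@al).mean(), "pred", np.array([513.2,58.3])@n,np.array([513.2,58.3])@al)
# bar direction from bar pixels
print([ray(c,u,v,73).round(1) for u,v in [(319,100),(318.5,325)]])
E
```

```text
857 [515.22406213  59.83944964 129.04739326] [310 222] [327 273] 129.0473932575963
[515.37036334  59.66236039 129.        ]
normal ext 9.879776178029005 along 29.855261159111308 mid 228.02358818727097 -465.8774915802838 pred 228.225384957229 -463.3425338355251
[array([585.4, 104.3,  73. ]), array([450.9,  18.8,  73. ])]
```

```bash
sed -i 's/648.6,125.0/650.6,126.4/' h.py
python3 -m inch '[-0.003,0.02,0,0,0,0,-1, 0,0.02,0,0,0,0,-1, 0,0.02,0,0,0,0,-1, 0,0.02,0,0,0,0,-1, 0,0.019,0,0,0,0,-1, 0,0,0,0,0,0,1, 0,0,0,0,0,0,1, 0,0,0,0,0,0,1, 0,0,0,0,0,0,1, 0,0,0,0,0,0,1]'
python3 -m inch '[0,0,0,0,0,0,1, 0,0,0,0,0,0,1, 0,0,0,0,0,0,1, 0,0,0,0,0,0,1, 0,0,0,0,0,0,1]'
python3 - <<'E'
from h import *
from cell import env
s=env.state();p,R=pose(s);print(s["t"],p,s["tcp_rot"],s["ft_force"])
for g in (.7,.703,.71): print(g,delta(p,R,*target(g,0)))
print("lift");chain([target(.703,b) for b in (0,.1,.2,.3)])
print("swing");chain([target(g,.3) for g in np.linspace(.703,-.01,9)])
print("lower");chain([target(0,b) for b in (0.3,.2,.1,0)])
E
```

```text
t: 3.6
eef_pos: [515.6, 56.9, 95.3]
tcp_rot: [-1.57, 0.001, -2.574]
ft_force: [-0.2, 0.3, -0.3]
opening: 0.636
t: 4.1
eef_pos: [515.3, 57.0, 94.6]
tcp_rot: [-1.571, -0.0, -2.574]
ft_force: [0.4, 0.6, -0.4]
opening: 0.215
4.1 [515.30774409  57.02642819  94.58424232] [-1.57077960e+00 -9.52381381e-05 -2.57400522e+00] [ 0.43036958  0.61815858 -0.37286466]
0.7 (array([-0.00127115,  0.00138409, -0.00183117]), array([-0.00094127, -0.35574311,  0.0054597 ]))
0.703 (array([-0.00132003,  0.00138408, -0.0022814 ]), array([-0.00094946, -0.18385578,  0.00545828]))
0.71 (array([-0.00143933,  0.00138405, -0.00333136]), array([-0.00096856,  0.21721468,  0.00545492]))
lift
[-0.0031 -0.0074 -0.    ] [ 0.   -0.   -5.73]
[-0.0031 -0.0074  0.    ] [-0.    0.   -5.73]
[-0.0031 -0.0074 -0.    ] [ 0.   -0.   -5.73]
swing
[0.0009 0.0003 0.0124] [ 1.51 -4.88 -0.  ]
[0.0009 0.0003 0.0124] [ 1.51 -4.88  0.  ]
[0.0009 0.0003 0.0124] [ 1.51 -4.88 -0.  ]
[0.0009 0.0003 0.0124] [ 1.51 -4.88  0.  ]
[0.0009 0.0003 0.0124] [ 1.51 -4.88 -0.  ]
[0.0009 0.0003 0.0124] [ 1.51 -4.88  0.  ]
[0.0009 0.0003 0.0124] [ 1.51 -4.88 -0.  ]
[0.0009 0.0003 0.0124] [ 1.51 -4.88 -0.  ]
lower
[0.0023 0.0076 0.    ] [-0.    0.    5.73]
[ 0.0023  0.0076 -0.    ] [ 0.   -0.    5.73]
[0.0023 0.0076 0.    ] [0.   0.   5.73]
```

```bash
python3 -m inch '[-0.001,0.001,-0.002,0,0,0,1, 0,0,0,0,0,0,1, 0,0,0,0,0,0,1, 0,0,0,0,0,0,1, 0,0,0,0,0,0,1]'
```

```text
t: 4.6
eef_pos: [515.1, 59.3, 93.5]
tcp_rot: [-1.571, -0.0, -2.574]
ft_force: [0.4, 3.1, -3.2]
opening: 0.102
```

Gripped: the opening of 0.10 corresponds to about 10 mm. Next is the lift to about 0.3 rad.

```bash
python3 -m inch '[-0.0016,-0.0037,0,0,0,-2.87,1, -0.0016,-0.0037,0,0,0,-2.87,1, -0.0016,-0.0037,0,0,0,-2.87,1, -0.0016,-0.0037,0,0,0,-2.87,1, -0.0016,-0.0037,0,0,0,-2.87,1, -0.0016,-0.0037,0,0,0,-2.87,1, 0,0,0,0,0,0,1, 0,0,0,0,0,0,1]'
python3 - <<'E'
from h import *
from cell import env
import cv2
s=env.state();p,R=pose(s);print(s["t"],p,s["ft_force"],s["opening"])
print(delta(p,R,*target(.703,.3)))
c=env.read_camera("scene");cv2.imwrite("pics/s2.png",cv2.resize(c["pixels"][180:360,190:430],None,fx=3,fy=3))
E
```

```text
t: 5.4
eef_pos: [524.8, 65.8, 114.4]
tcp_rot: [-1.571, -0.302, -2.574]
ft_force: [-5.4, 0.3, 2.4]
opening: 0.104
5.4 [524.77035569  65.75018897 114.3794701 ] [-5.38128059  0.33809368  2.4434564 ] 0.10373206755955541
(array([-1.05687555e-04,  2.08328200e-04, -4.90146290e-05]), array([ 0.07543301, -0.15181995,  0.10069749]))
```

View pics/s2.png

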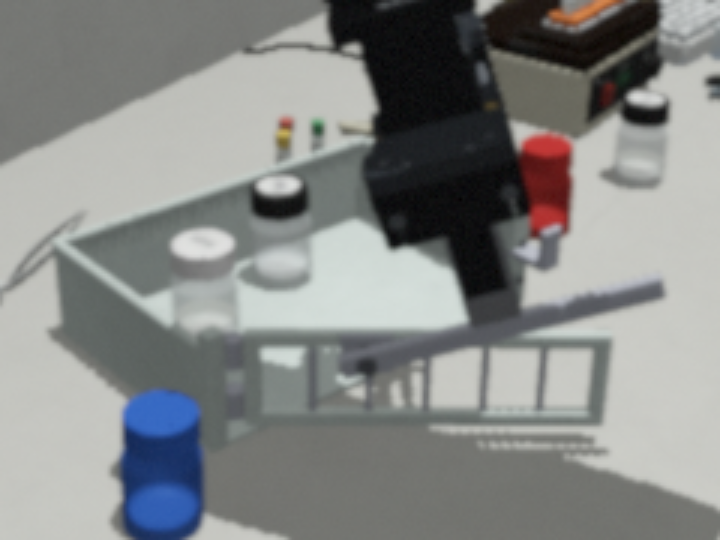

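The bar is lifted to about 0.3 rad (its free end at crop (660,288), well above the rail), the gate hasn't moved, and the jars are standing. Now the swing.

```bash
python3 -m inch '[0.0004,0.0001,0.0062,0.75,-2.44,0,1, 0.0004,0.0001,0.0062,0.75,-2.44,0,1, 0.0004,0.0001,0.0062,0.75,-2.44,0,1, 0.0004,0.0001,0.0062,0.75,-2.44,0,1, 0.0004,0.0001,0.0062,0.75,-2.44,0,1, 0.0004,0.0001,0.0062,0.75,-2.44,0,1, 0.0004,0.0001,0.0062,0.75,-2.44,0,1, 0.0004,0.0001,0.0062,0.75,-2.44,0,1, 0,0,0,0,0,0,1]'
python3 - <<'E'
from h import *
from cell import env
s=env.state();p,R=pose(s);print(s["t"],p,s["ft_force"],s["moment"],s["opening"])
print(delta(p,R,*target(.347,.3)))
chain([(p,R)]+[target(g,.3) for g in np.linspace(.347,0,9)[1:]])
E
```

```text
t: 6.35
eef_pos: [554.5, 25.4, 114.6]
tcp_rot: [-1.573, -0.303, -2.216]
ft_force: [-7.7, -3.5, 3.5]
opening: 0.103
6.35 [554.50660415  25.43542683 114.56519457] [-7.68236761 -3.53813474  3.5411719 ] [-1.05278232  1.25941701  0.23800396] 0.10294570362873309
(array([ 4.45836704e-05,  4.51549044e-04, -7.71968557e-04]), array([ 0.13860073, -0.03966265,  0.17955974]))
[0.0006 0.0006 0.0053] [ 0.88 -2.41  0.18]
[0.0006 0.0002 0.006 ] [ 0.73 -2.37  0.  ]
[0.0006 0.0002 0.006 ] [ 0.73 -2.37  0.  ]
[0.0006 0.0002 0.006 ] [ 0.73 -2.37  0.  ]
[0.0006 0.0002 0.006 ] [ 0.73 -2.37 -0.  ]
[0.0006 0.0002 0.006 ] [ 0.73 -2.37  0.  ]
[0.0006 0.0002 0.006 ] [ 0.73 -2.37 -0.  ]
[0.0006 0.0002 0.006 ] [ 0.73 -2.37  0.  ]
```

Tracking well at low force, so I'll go on to about 0.04 rad.

```bash
python3 -m inch '[0.0006,0.0002,0.0058,0.73,-2.37,0,1, 0.0006,0.0002,0.006,0.73,-2.37,0,1, 0.0006,0.0002,0.006,0.73,-2.37,0,1, 0.0006,0.0002,0.006,0.73,-2.37,0,1, 0.0006,0.0002,0.006,0.73,-2.37,0,1, 0.0006,0.0002,0.006,0.73,-2.37,0,1, 0.0006,0.0002,0.006,0.73,-2.37,0,1, 0,0,0,0,0,0,1]'
python3 - <<'E'
from h import *
from cell import env
import cv2
s=env.state();p,R=pose(s);print(s["t"],p,s["ft_force"],s["moment"],s["opening"])
print(delta(p,R,*target(.043,.3)),delta(p,R,*target(.0,.3)))
c=env.read_camera("top");np.savez("t3.npz",**c);cv2.imwrite("pics/t3.png",cv2.resize(c["pixels"][140:340,220:400],None,fx=3,fy=3))
c=env.read_camera("scene");cv2.imwrite("pics/s3.png",cv2.resize(c["pixels"][180:360,190:430],None,fx=3,fy=3))
E
```

```text
t: 7.15
eef_pos: [589.2, 1.2, 114.5]
tcp_rot: [-1.573, -0.301, -1.912]
ft_force: [-6.8, -3.4, 2.2]
opening: 0.106
7.15 [589.20705564   1.17406961 114.45180059] [-6.81934152 -3.42233378  2.2345164 ] [-0.784387    0.63205021  0.33517105] 0.10555221030716971
(array([-1.11091272e-05,  3.15232434e-04, -8.81983361e-04]), array([ 0.1425558 , -0.09059009,  0.08294802])) (array([0.00055493, 0.00047929, 0.00509354]), array([ 0.87232253, -2.44374686,  0.08058341]))
```

View pics/t3.png

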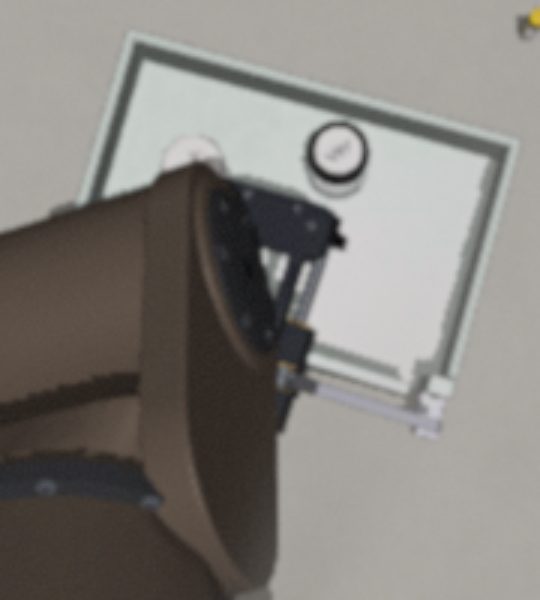

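View pics/s3.png

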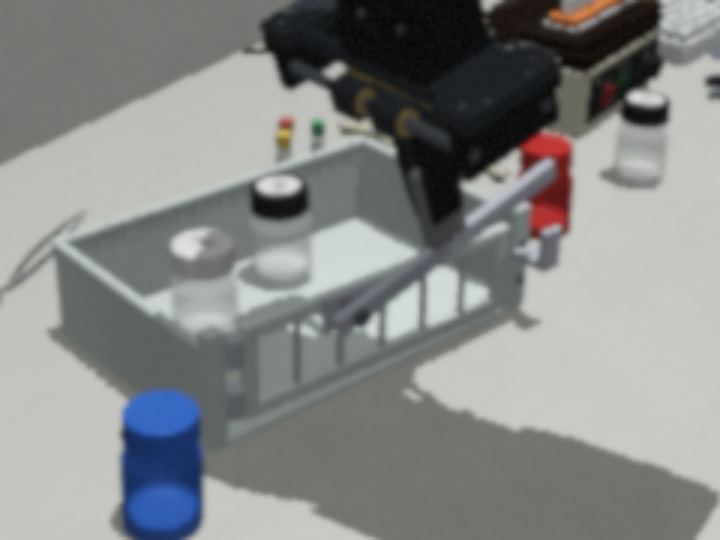

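The gate is nearly shut and the bar passes above the striker (scene crop (548,245)). I'll close the last bit slowly and watch for the stop force.

```bash
python3 -m inch '[0.0003,0.0002,0.003,0.4,-1.2,0,1, 0.0003,0.0002,0.0025,0.4,-1.2,0,1, 0,0,0,0,0,0,1]'
python3 -m inch '[0.0001,0,0.0015,0.15,-0.5,0,1, 0,0,0,0,0,0,1]'
python3 -m inch '[0,0,0.0015,0,0,0,1, 0,0,0,0,0,0,1]'
python3 - <<'E'
from h import *
from cell import env
s=env.state();p,R=pose(s);print(s["t"],p,s["ft_force"],s["moment"],s["opening"])
print(delta(p,R,*target(.0,.3)), R.inv().apply(s["ft_force"]))
E
```

```text
t: 7.55
eef_pos: [593.5, -0.9, 114.4]
tcp_rot: [-1.573, -0.301, -1.87]
ft_force: [-8.1, -1.7, 4.2]
opening: 0.103
t: 7.75
eef_pos: [593.7, -1.1, 114.3]
tcp_rot: [-1.576, -0.301, -1.862]
ft_force: [-14.6, -0.3, 7.2]
opening: 0.104
t: 7.95
eef_pos: [593.8, -1.2, 114.1]
tcp_rot: [-1.579, -0.302, -1.862]
ft_force: [-20.6, 1.7, 9.6]
opening: 0.103
7.95 [593.8084178   -1.24391538 114.05274746] [-20.64558232   1.66423219   9.61852531] [ 0.23404513  2.85270887 -1.01787943] 0.10324739604496501
(array([-3.23492400e-05, -1.10686172e-04, -5.06663275e-05]), array([0.34630503, 0.32980045, 0.12523824])) [  6.99467516  -7.73575065 -20.31645758]
```

The gate is against its stop: it stopped moving and the force rose along the tool's z axis. Now I'll lower the bar with the same grip.

```bash
python3 -m inch '[0.0012,0.0038,-0.001,0,0,2.87,1, 0.0012,0.0038,0,0,0,2.87,1, 0.0012,0.0038,0,0,0,2.87,1, 0.0012,0.0038,0,0,0,2.87,1, 0,0,0,0,0,0,1]'
python3 - <<'E'
from h import *
from cell import env
s=env.state();p,R=pose(s);print(s["t"],p,s["ft_force"],s["moment"],s["opening"])
print(delta(p,R,*target(.0,.1)),delta(p,R,*target(.0,.0)))
E
```

```text
t: 8.45
eef_pos: [591.2, -9.4, 100.0]
tcp_rot: [-1.577, -0.099, -1.864]
ft_force: [-15.6, 1.6, 8.5]
opening: 0.103
8.45 [591.17864717  -9.43972338 100.03966935] [-15.59493091   1.57499069   8.455003  ] [ 0.25223144  2.08163838 -0.32059939] 0.10319487712027367
(array([-3.19836564e-04, -5.46582775e-04,  6.42642197e-05]), array([ 0.31088509,  0.23361211, -0.06248211])) (array([2.02932163e-03, 7.07416667e-03, 9.60603156e-05]), array([0.32230365, 0.21787117, 5.66707384]))
```

```bash
python3 -m inch '[0.001,0.0035,0,0,0,2.85,1, 0.001,0.0035,0,0,0,2.8,1, 0,0,0,0,0,0,1]'
python3 - <<'E'
from h import *
from cell import env
import cv2
s=env.state();p,R=pose(s);print(s["t"],p,s["ft_force"],s["moment"],s["opening"])
print(delta(p,R,*target(.0,.0)))
c=env.read_camera("scene");cv2.imwrite("pics/s4.png",cv2.resize(c["pixels"][200:340,270:430],None,fx=4,fy=4))
c=env.read_camera("top");cv2.imwrite("pics/t4.png",cv2.resize(c["pixels"][220:300,290:390],None,fx=6,fy=6))
E
```

```text
t: 8.75
eef_pos: [590.4, -11.9, 93.3]
tcp_rot: [-1.577, -0.001, -1.863]
ft_force: [-15.6, -2.2, 5.4]
opening: 0.101
8.75 [590.38478743 -11.94629262  93.29840972] [-15.55439818  -2.21215701   5.40953025] [-0.58922588  2.13844324 -0.11574879] 0.10095874312195495
(array([8.88534527e-05, 9.79173797e-05, 9.16862533e-05]), array([0.34689406, 0.2477581 , 0.04013845]))
```

View pics/s4.png

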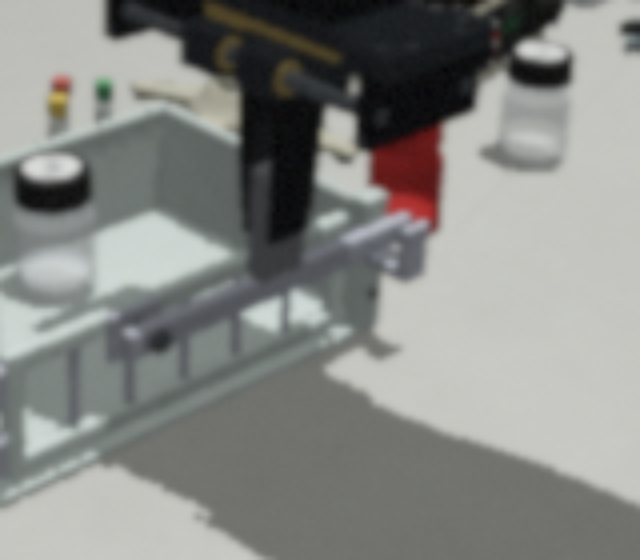

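View pics/t4.png

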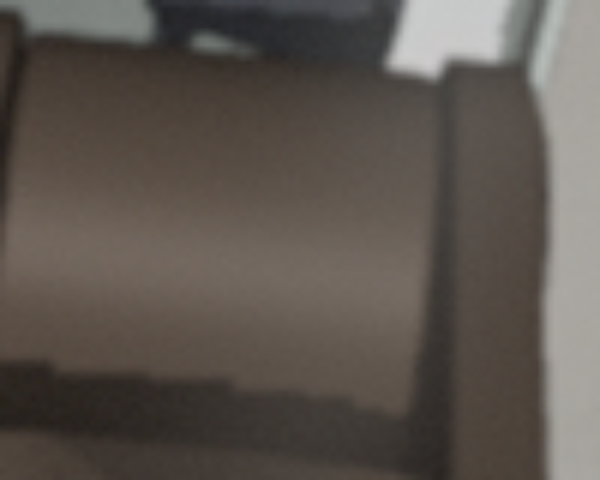

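The bar lies behind the striker plate (scene crop (405,240)) and is level by pose. The gate is shut and the top view is blocked by the arm. I'll ease the preload, open, and rise.

```bash
python3 -m inch '[0,0,-0.0015,0,0,0,1, 0,0,0,0,0,0,-1, 0,0,0,0,0,0,-1, 0,0,0,0,0,0,-1, 0,0,0,0,0,0,-1, 0,0,0,0,0,0,-1, 0,0,0,0,0,0,-1]'
python3 -m inch '[0,-0.01,0,0,0,0,-1, 0,-0.02,0,0,0,0,-1, 0,-0.03,0,0,0,0,-1, 0,-0.03,0,0,0,0,-1, 0,-0.03,0,0,0,0,-1, 0.02,0,0,0,0,0,-1, 0.03,0,0,0,0,0,-1, 0.03,0,0,0,0,0,-1, 0.03,0,0,0,0,0,-1, 0.03,0,0,0,0,0,-1]'
```

```text
t: 9.55
eef_pos: [592.2, -10.5, 93.7]
tcp_rot: [-1.571, -0.001, -1.861]
ft_force: [1.0, 1.1, -0.5]
opening: 0.554
t: 10.55
eef_pos: [551.6, -145.6, 214.7]
tcp_rot: [-1.57, -0.001, -1.861]
ft_force: [0.5, -0.1, -0.1]
opening: 0.998
```

```bash
python3 -m inch '[0.04,0,0,0,0,0,-1, 0.04,0,0,0,0,0,-1, 0.04,0,0,0,0,0,-1, 0.04,0,0,0,0,0,-1, 0,0,0,0,0,0,-1]'
python3 - <<'E'
from h import *
from cell import env
import cv2
for n in("scene","top"):
    c=env.read_camera(n);np.savez(n+"5.npz",**c)
    P=c["pixels"];P=P[190:350,190:430] if n=="scene" else P[140:330,220:400]
    cv2.imwrite(f"pics/{n}5.png",cv2.resize(P,None,fx=3.1,fy=3.1,interpolation=cv2.INTER_CUBIC))
E
```

```text
t: 11.05
eef_pos: [505.0, -301.6, 214.6]
tcp_rot: [-1.57, -0.002, -1.865]
ft_force: [0.0, 1.2, 0.1]
opening: 0.997
```

View pics/scene5.png

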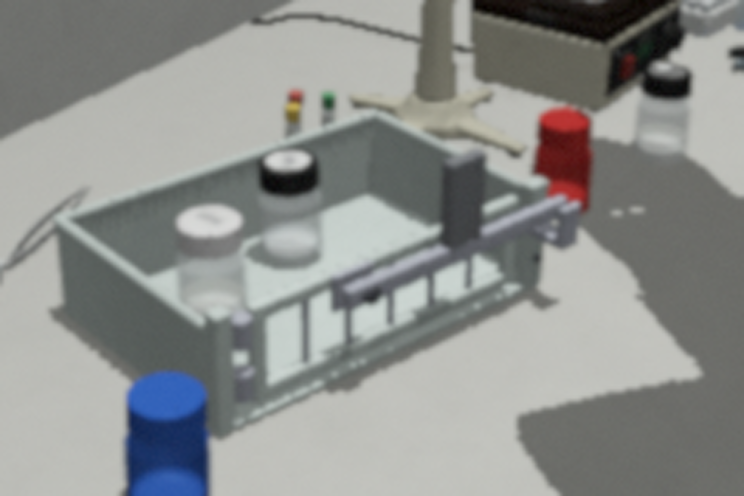

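View pics/top5.png

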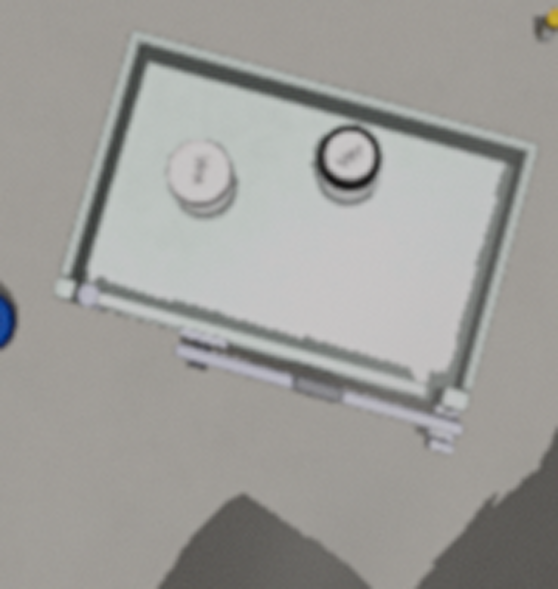

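The bar now runs parallel to the carrier's back edge (image slopes 0.279 and 0.276) and sits between the striker and the post, and both jars stand. One quick depth check of bar level, then I'll hand in.

```bash
python3 - <<'E'
from h import *
from cell import env
c=np.load("top5.npz")
p,uv=pts(c,r=(240,290,270,375)); Rg=Ro.from_euler('z',YC)
q=(Rg.inv().apply(p-H))
m=(q[:,0]<-14)&(q[:,0]>-20)&(q[:,2]<35)&(q[:,2]>-5)
for lo in range(-240,-60,20):
    k=m&(q[:,1]>=lo)&(q[:,1]<lo+20)
    if k.sum(): print(lo,k.sum(),np.median(q[k],0).round(1))
k=(q[:,2]>55)&(q[:,0]<0)&(q[:,0]>-35); print("tab",q[k].mean(0))
print(env.state()["ft_force"]); env.job_done()
E
```

```text
-240 31 [ -17.2 -230.     6.1]
-220 30 [ -17.4 -209.8    7. ]
-200 28 [ -17.4 -190.     6.7]
-180 19 [ -17.3 -173.5    6.7]
-140 23 [ -17.4 -127.7    6.9]
-120 31 [ -17.3 -110.5    7.1]
-100 31 [-17.3 -90.    7.3]
-80 29 [-17.2 -71.2   7. ]
tab [ -18.68436    -149.98535206   62.26144901]
[-0.57844499 -0.02470681 -0.2500002 ]
the job is handed in; nothing more can be done
```

I gripped the upright tab, lifted the latch bar to about 0.30 rad with the gate still open at about 0.70 rad, and swung the gate to its stop. I then lowered the bar behind the striker, released it and backed away. The job was handed in just after 11 s on the robot's clock.

**Last checks:**
- **Bar:** depth shows its top face level to about 1 mm along its length, at 7 mm above the pivot as expected. It runs parallel to the shut front, 17 mm out from the hinge axis.
- **Catch:** in both camera views the bar's end sits in the slot between striker and post.
- **Jars:** both stand upright.
- **Robot:** it is clear of everything, with near-zero wrist force.

No check failed. The only disagreement was about 2.5 mm between the top and wrist cameras on the tab's position along the bar, and I corrected for it before gripping.

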